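Clamp the extraction tube onto the grinding box

ROBOT

A 7-joint arm with a two-finger parallel gripper is mounted at the origin on the work surface. World frame = base frame: x ahead of the robot, y to its left, z up, the work surface at z = 0. Lengths are in m, angles in rad, forces in N, time in s.
With the tool pointing down it reaches from about 0.4 to 0.85 m from the base axis. Payload 4.4 kg.
Tool frame: the origin (TCP) lies midway between the tips of the shut fingers; the grasp point (between the pads) lies 19 mm behind it; z points along the fingers, y is the line along which they close (so a half turn about z gives the same grasp; the last joint's range is limited). The gripper opens to 94 mm and grips with 3 to 60 N. Pads are 16 mm wide; open, the fingers measure 119 mm over their backs; the gripper's body (75 mm by 177 mm) begins 78 mm behind the grasp point.
Start: joints at [-1.294, 0.628, 0.038, 1.517, -0.027, 0.996, -0.02], TCP at [0.218, 0.612, 0.205] pointing down, gripper open.
Joint ranges: [-3.06, 3.06], [-0.37, 2.12], [-1.25, 1.32], [0.18, 2.47], [-1.1, 4.24], [0.23, 1.98], [-2.94, 2.94]. Speed limits (rad/s): [2.57, 2.57, 3.14, 3.14, 3.14, 3.14, 3.14].

INTERFACE

Orientations are given as a 3x3 rotation matrix whose columns are the frame's x, y, z axes.
In Python, from workcell import env gives the robot as it stands.
- The arm moves only by the shell command python3 -m creep 'ROWS' [FORCE]. ROWS is JSON, a list of rows, each a list of 5 numbers: the finger opening in cm, from 0 to 9.4, then the shift along the tool's x, y, z in cm, then the turn about the tool's z in degrees. A call has 1 to 10 rows; each row shifts and turns the commanded pose from where the row before left it, along the tool's axes as they then stand; what a row does not reach is not made up. A row lasts 1/8 s, in which the tool goes at most 62.5 mm and 10.7 degrees, less where a joint would pass 70% of its speed; a pose out of reach is approached as far as the arm can. A call with a gripper value outside its range is refused whole. The fingers move at their own pace and stop on an object; FORCE is the grip in N (left out, the last holds). Time passes only in rows, so rows that do not move let the fingers close. It gives the time, the measured TCP pose, the force, the opening and the grip force at its end, in the units of the state.
- env.sense(): the state, without advancing time (a new reading comes with each control period).
- env.grab_frame(name): name is "scene" or "top" or "wrist"; returns a dict with "pixels" (400x640x3 uint8, red, green, blue), "fov_y" (degrees; the focal length in pixels is half the picture's height over the tangent of half this angle, whatever the lens; pixels are square), "cx", "cy" (the principal point, pixels), "cam_to_world" (4x4, takes a point from camera to world coordinates). Camera axes: x right, y up, looking along -z (the intrinsics and any distortion apply to the point x, -y, -z); pixel columns grow to the right and rows downward; lengths in m; the calibration is good to about 2 mm. A picture is of the moment at which its call begins. There is no depth.
- env.close_job(): hands the job in; it is judged then, once.
The state is a dict: "time_s": time; "joint_positions": joint angles; "joint_velocities": joint speeds; "effort": joint torques, N m; "position": TCP position; "eef_rot": TCP orientation; "force": force on the tool from outside, world axes, zero at the start; "wrist_torque": the same for the moment, N m; "finger_gap": opening from 0.0 (shut) to 1.0 (fully open); "grip_force": force on a finger pad.
Only numpy, scipy, OpenCV 4.12 (cv2) and the standard library are available. Lean on these libraries where they do the work, as an engineer would, in place of code of your own. Each camera call takes 0.05 s, during which the arm holds its last target. There are 200 camera calls.

TASK

Finish connecting the extraction tube to the blue grinding box: slide the band clamp along the tube over its slotted end until it rests against the rolled lip, then turn the clamp's blue wing key clockwise until the band is snug and the screw comes up firm against its stop. Leave the pan lid and the hand tools around it where they lie.

Things in the scene. Friction and masses are not known exactly. Their poses are not given: they have to be found in the camera images.
- station: Fixed extraction station; origin on the bench below the clamp's final place, z up. A level steel tube, 50 mm diameter, runs along its y axis 90 mm above the bench; +y leads to the blue box. At -y it sits in a clip on a post (y -191 to -205 mm), then bends down into the bench (y -210 to -310). Nothing stands beside the tube between clip and box.
- seat (a point): Point on the tube's axis, 90 mm above the bench, where the centre of the clamp's band lies once it rests against the lip. Axes as the station's. From here the tube's slots run 45 mm back (-y); its rolled lip, 56 mm across, lies at y 10.5 to 14.5 mm; then come the barbed black stub and, from y 30 mm, its cone and flange, up to 121 mm high.
- box_top (a point): Middle of the grille on top of the blue steel box, 127 mm above the bench and 195 mm (station +y) from the seat. The box measures 252 mm (x) by 272 mm (y). Axes as the station's.
- clamp (a joint): Position (m) of the metal worm-drive band clamp on the tube: grows towards the box (station +y); 0.140 is against the lip, which stops it; 0 is 140 mm short of that. Band 54 mm across, 20 mm wide. It grips lightly: about 7 N along the tube slides it, it stays where left and does not turn about the tube.
- housing (a point): Centre of the clamp's screw housing, a block 18 mm (x) by 28 mm (y, along the tube) by 36 mm (z, 72 to 108 mm above the bench) on the station's +x side of the tube, 37.5 mm from the tube's axis and level with it; level along y with the band's centre. It can be pushed along the tube from behind. Axes as the station's.
- screw (a joint): Angle (rad) of the clamp's screw and its wing key: 0 is slack, grows clockwise seen from above; about 0.1 N m turns it. At 3.4 the band is snug and the screw stops firmly. It stays where it is left. As it turns, the band's free end creeps a few mm out of the housing over the tube.
- key (a point): Blue plastic wing key on the upper end of the clamp's vertical screw: a flat wing 20 mm long (its x), 9 mm thick (its y), 26 mm high (114 to 140 mm above the bench). This point is on the screw's axis, 127 mm above the bench, 38 mm from the tube's axis (station +x); z up, turns with the key. Tube top 115 mm, band and lip at most 119 mm high.
- lid: Stainless pan lid, 166 mm across, 43 mm high with its black knob, lying on the grille of the box; origin under its centre. To be left alone.
- screwdriver_grip (a point): Red-handled screwdriver, 220 mm long, lying on the bench on the +x side of the tube; this point is on its handle. To be left alone.
- pliers: Pliers with red handles, 170 mm long, lying flat on the bench on the robot's side of the tube; origin at the joint, on the bench. To be left alone.

How it is judged:
On the way, in this order (a step that is already met when the one before it is completed fails the run):
1. the clamp is slid over the slotted end, up against the lip (value of joint clamp above 0.134 m), for 0.2 s.
2. the screw is turned until snug, with the clamp still at the lip (value of joint screw above 3.2 rad and value of joint clamp above 0.134 m), for 0.2 s.
At the end, for the whole second after the job is handed in: The clamp rests against the lip (within 6 mm of it, joint clamp above 0.134) and its screw is turned to its stop (within 0.2 rad, joint screw above 3.2) and at rest (all of step 2 and velocity of joint screw between -0.05 and 0.05 rad/s); the robot touches nothing.
It fails at once if a bystander (lid, screwdriver or pliers) is moved by more than 30 mm (distance of any of lid, screwdriver_grip, pliers from where it was at the start of the episode above 0.03 m).
It also fails if it takes over 64 s, if anything falls off the work surface, if the arm or the gripper's body presses on something with over 40 N, if the wrist force passes 120 N, or if a joint passes its speed limit or range.

## Working session

There is one attempt and no reset: what is moved stays moved. The work goes in short steps, Python scripts to look and compute and a shell command to move; the robot and the scene stay as the last step left them, time stands still between calls to the robot, and variables do not carry over. Pictures are saved under pics/ and viewed, at most 10 in all, crops included, and the job is handed in when it is done.

```bash
mkdir -p pics; ls
cat > h.py <<'E'
from workcell import env
import numpy as np, cv2
def grab(n,out=None):
    f=env.grab_frame(n)
    if out: cv2.imwrite('pics/'+out,f['pixels'][:,:,::-1])
    return f
def ray(f,u,v):
    p=f['pixels'];F=p.shape[0]/2/np.tan(np.radians(f['fov_y'])/2)
    d=np.array([(u-f['cx'])/F,-(v-f['cy'])/F,-1]);T=np.array(f['cam_to_world'])
    return T[:3,3],T[:3,:3]@d
def onz(f,u,v,z):
    o,d=ray(f,u,v);return o+d*(z-o[2])/d[2]
def proj(f,P):
    T=np.array(f['cam_to_world']);c=T[:3,:3].T@(np.array(P)-T[:3,3])
    F=f['pixels'].shape[0]/2/np.tan(np.radians(f['fov_y'])/2)
    return f['cx']-F*c[0]/c[2],f['cy']+F*c[1]/c[2]
E
python3 - <<'E'
from h import *
for n in('scene','top'):
    f=grab(n,n+'1.png');print(n,[ (k,v) for k,v in f.items() if k!='pixels'])
s=env.sense();print(s)
E
```

```text
pics
scene [('fov_y', 50.83707368276582), ('cx', 318.3878035299134), ('cy', 198.5939451050131), ('cam_to_world', array([[-0.56942212, -0.70278172,  0.42644613,  0.91477696],
       [ 0.82192138, -0.47772929,  0.31019345,  0.29953283],
       [-0.01427248,  0.5271362 ,  0.84966095,  0.76413622],
       [ 0.        ,  0.        ,  0.        ,  1.        ]]))]
top [('fov_y', 54.12799828955749), ('cx', 321.78173301327666), ('cy', 196.19024548787894), ('cam_to_world', array([[-0.01455341,  0.9849429 , -0.17226633,  0.44288889],
       [-0.99988195, -0.01518476, -0.00234769,  0.07200092],
       [-0.00492817,  0.17221182,  0.98504761,  0.82736052],
       [ 0.        ,  0.        ,  0.        ,  1.        ]]))]
{'time_s': 0.1, 'joint_positions': array([-1.29378643,  0.62921202,  0.03841204,  1.51823383, -0.02701325,
        0.99629083, -0.02001988]), 'joint_velocities': array([ 0.00033988, -0.00331362,  0.001293  , -0.00067141,  0.00127387,
        0.00013326,  0.00052636]), 'effort': array([ 2.12050931e-03, -5.50779426e+01,  1.14773870e+00, -1.87112957e+01,
       -5.20055392e-02,  1.91884307e-02,  5.49268339e-05]), 'position': array([0.21824177, 0.61165483, 0.20468336]), 'eef_rot': array([[-9.41813926e-01,  3.36134217e-01, -5.63231659e-04],
       [ 3.36134688e-01,  9.41812688e-01, -1.52718569e-03],
       [ 1.71193574e-05, -1.62764645e-03, -9.99998675e-01]]), 'force': array([-0.26963519,  0.17174318, -0.23852887]), 'wrist_torque': array([0.04210958, 0.03565061, 0.00644866]), 'grip_force': 0.0, 'finger_gap': 1.0034124517751548}
```

View pics/scene1.png

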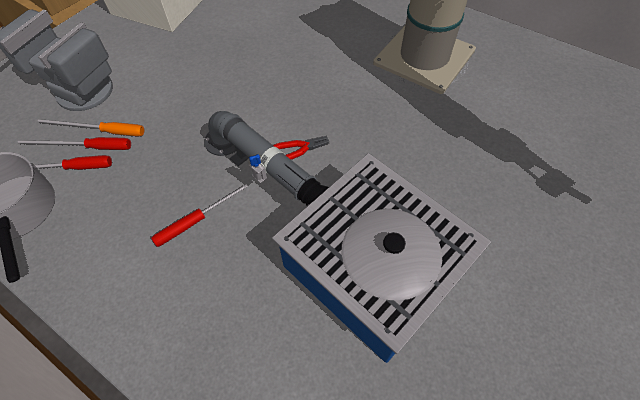

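View pics/top1.png

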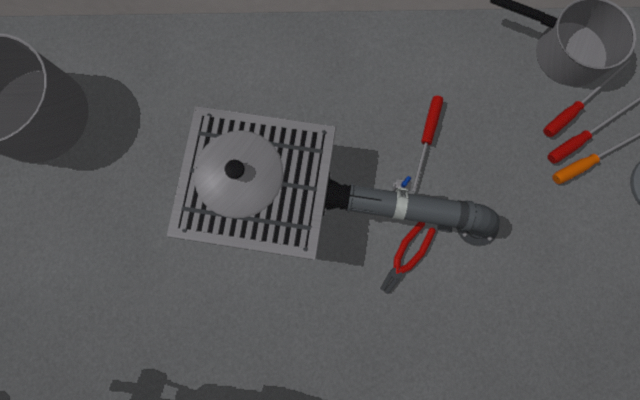

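The top view shows the box grille with corners near (195,107), (335,126), (316,258) and (168,236). The black stub is at (338,195), the band at (401,205) and the blue key at (405,183). The screwdriver's blade passes near (415,185) and the pliers are at (415,245). Station +y runs to the image left and +x runs up.

Run:
```python
from h import *
f=grab('top');p=f['pixels']
hsv=cv2.cvtColor(p,cv2.COLOR_RGB2HSV)
m=cv2.inRange(hsv,(100,120,50),(130,255,255));m[:, :370]=0;m[:,440:]=0
v,u=np.nonzero(m);print('key px',u.mean(),v.mean(),len(u));k=onz(f,u.mean(),v.mean(),.130);print('key',k)
r=cv2.minAreaRect(np.stack([u,v],1).astype(np.float32));print(r)
C=np.array([onz(f,*c,.127)[:2] for c in[(195,107),(335,126),(316,258),(168,236)]]);print(C, C.mean(0))
print([np.linalg.norm(C[i]-C[i-1]) for i in range(4)])
# tube edges per column via brightness profile
g=cv2.cvtColor(p,cv2.COLOR_RGB2GRAY)
up=[onz(f,*c,.09)[:2] for c in[(352,184),(352,209),(460,202),(460,227)]]
print(np.array(up))
c=cv2.resize(p[150:240,310:520,::-1],None,fx=3.8,fy=3.8,interpolation=cv2.INTER_CUBIC);cv2.imwrite('pics/c1.png',c)
s=grab('scene');p=s['pixels'];hsv=cv2.cvtColor(p,cv2.COLOR_RGB2HSV)
m=cv2.inRange(hsv,(100,120,50),(130,255,255));m[190:]=0;m[:,320:]=0
v,u=np.nonzero(m);print('key px',u.mean(),v.mean(),len(u));print(onz(s,u.mean(),v.mean(),.130), proj(s,k))
```

```text
key px 405.70588235294116 181.09803921568627 51
key [ 0.59035528 -0.07937391  0.13      ]
((405.51220703125, 181.1097412109375), (4.372865676879883, 12.02538013458252), 38.65980911254883)
[[0.74062374 0.31138612]
 [0.69856128 0.04694692]
 [0.45462114 0.08550351]
 [0.497353   0.34966486]] [0.59778979 0.19837535]
[np.float64(0.24626391004871523), np.float64(0.26776359756877305), np.float64(0.24696841754820237), np.float64(0.26759527870446503)]
[[ 0.59472688  0.01533802]
 [ 0.54623991  0.01668839]
 [ 0.55655425 -0.18921782]
 [ 0.50893672 -0.18563092]]
key px 254.64545454545456 160.0818181818182 110
[ 0.59383521 -0.08003195  0.13      ] (np.float64(256.08392965584756), np.float64(159.01517149504915))
```

View pics/c1.png

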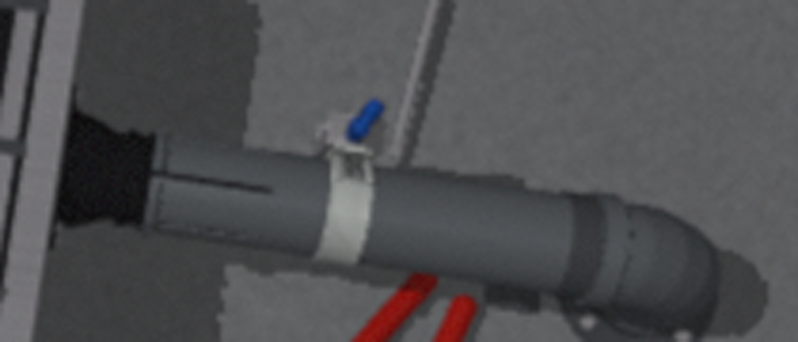

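```bash
python3 -m creep '[[9.4,0,0,-2,-5.3],[9.4,0,0,-2,-5.3],[9.4,-3.5,-4.5,0,0],[9.4,-3.5,-4.5,0,0],[9.4,-3.5,-4.5,0,0],[9.4,-3.5,-4.5,0,0],[9.4,-3.5,-4.5,0,0],[9.4,-3.5,-4.5,0,0],[9.4,-3.5,-4.5,0,0],[9.4,-3.5,-4.5,0,0]]'
python3 -m creep '[[9.4,-3.5,-4.5,0,0],[9.4,-3.5,-4.5,0,0],[9.4,-3.5,-4.5,0,0],[9.4,-3.5,-4.5,0,0],[9.4,-3.5,-4.5,0,0],[9.4,-2,-4,0,0],[9.4,0,0,0,0],[9.4,0,0,0,0]]'
python3 - <<'E'
from h import *
f=grab('wrist','w1.png');s=env.sense();print(s['position'],s['eef_rot'].round(3),s['joint_positions'].round(2))
print(proj(f,(.591,-.0795,.13)))
E
```

```text
time_s: 1.45
position: [0.4391, 0.211, 0.2456]
eef_rot: [[-0.988, 0.157, 0.0], [0.157, 0.988, 0.0], [-0.0, 0.0, -1.0]]
force: [0.3, -0.1, -1.1]
finger_gap: 1.0
grip_force: 0.0
time_s: 2.45
position: [0.5889, -0.0787, 0.2451]
eef_rot: [[-0.988, 0.157, -0.001], [0.157, 0.988, 0.001], [0.001, 0.001, -1.0]]
force: [0.0, 0.2, -0.7]
finger_gap: 1.001
grip_force: 0.0
[ 0.58894336 -0.0779286   0.24525054] [[-0.988  0.155 -0.001]
 [ 0.155  0.988  0.001]
 [ 0.001  0.001 -1.   ]] [ 0.01  0.51  0.11  1.63 -0.07  1.01  1.56]
(np.float64(321.0421990454381), np.float64(200.37882317323263))
```

View pics/w1.png

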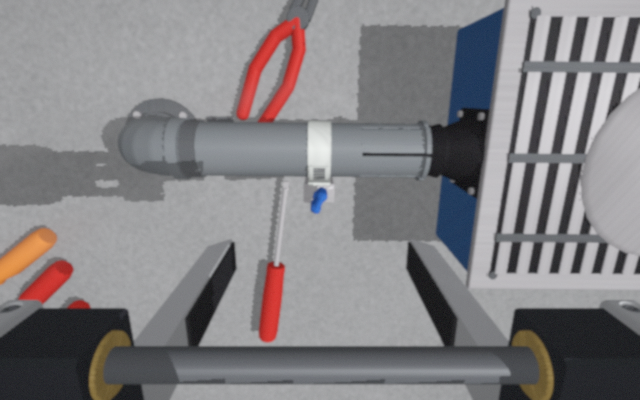

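The wrist view shows the tube level in the image, with edges at rows 122 and 178. The key is at (319,200), its wing running from (324,190) to (315,211). The lip is near column 428 and the screwdriver blade runs to (285,180).

Run:
```python
from h import *
f=grab('wrist');p=f['pixels'];hsv=cv2.cvtColor(p,cv2.COLOR_RGB2HSV)
m=cv2.inRange(hsv,(100,120,50),(130,255,255));m[:, :290]=0;m[:,350:]=0
v,u=np.nonzero(m);k=onz(f,u.mean(),v.mean(),.135);print(k,cv2.minAreaRect(np.stack([u,v],1).astype(np.float32)))
s=env.sense();R=s['eef_rot'];P=s['position']
for n,q in(('key',k),('lip',(onz(f,428,122,.09)+onz(f,428,178,.09))/2),('tubeleft',(onz(f,210,122,.09)+onz(f,210,178,.09))/2)):
    print(n,q,'tool cm',(R.T@(q-P)*100).round(2))
```

```text
[ 0.58866941 -0.08151475  0.135     ] ((316.8000183105469, 199.90000915527344), (12.074767112731934, 25.043960571289062), 26.56505012512207)
key [ 0.58866941 -0.08151475  0.135     ] tool cm [-0.03 -0.4  11.04]
lip [0.57009981 0.02640776 0.09      ] tool cm [ 3.47  9.97 15.55]
tubeleft [ 0.53830272 -0.17584156  0.09      ] tool cm [  3.49 -10.5   15.53]
```

```bash
python3 -m creep '[[0,-0.1,-2.1,0,0],[0,-0.1,-2.1,0,0],[0,0,0,0,0],[0,0,0,0,0],[0,0,0,0,0],[0,0,0,4,0],[0,0,0,4,0],[0,0,0,3,0],[0,0,0,0,0]]' 40
python3 - <<'E'
from h import *
f=grab('wrist','w2.png')
E
```

```text
time_s: 3.68
position: [0.583, -0.1203, 0.1334]
eef_rot: [[-0.988, 0.156, -0.005], [0.156, 0.988, 0.001], [0.005, 0.0, -1.0]]
force: [-0.3, 0.3, 1.2]
finger_gap: 0.079
grip_force: 0.0
```

View pics/w2.png

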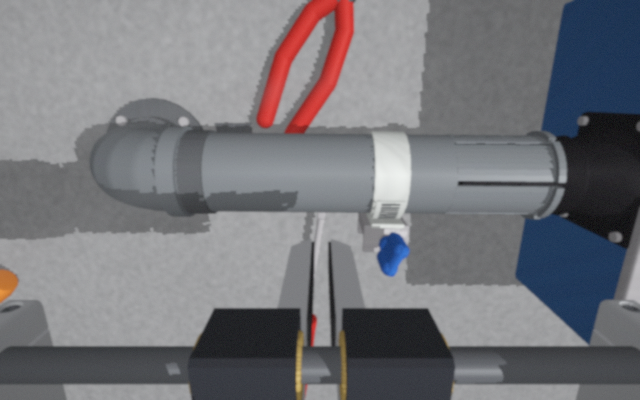

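The fingers are clear, behind the housing (columns 360–410) and beside the tube (lower edge at row 212). I'll descend and push.

```bash
python3 -m creep '[[0,0,0,2.6,0],[0,0,0,2.5,0],[0,0,0,0,0],[0,0,1,0,0],[0,0,1,0,0],[0,0,1,0,0],[0,0,0,0,0]]' 40
python3 -m creep '[[0,0,1,0,0],[0,0,1,0,0],[0,0,1,0,0],[0,0,1,0,0],[0,0,1,0,0],[0,0,0,0,0]]'
```

```text
time_s: 4.6
position: [0.5908, -0.0929, 0.0862]
eef_rot: [[-0.988, 0.157, 0.003], [0.157, 0.988, -0.003], [-0.004, -0.002, -1.0]]
force: [-0.9, -4.1, 2.2]
finger_gap: 0.006
grip_force: 2.1
time_s: 5.35
position: [0.599, -0.0433, 0.0861]
eef_rot: [[-0.988, 0.157, 0.004], [0.157, 0.988, -0.002], [-0.004, -0.001, -1.0]]
force: [0.7, -4.0, 3.0]
finger_gap: 0.005
grip_force: 2.1
```

```bash
python3 -m creep '[[0,0,0.6,0,0],[0,0,0.6,0,0],[0,0,0.6,0,0],[0,0,0.2,0,0],[0,0,0,0,0]]'
python3 -m creep '[[0,0,0.3,0,0],[0,0,0.3,0,0],[0,0,0,0,0]]'
python3 -m creep '[[0,0,0.3,0,0],[0,0,0.2,0,0],[0,0,0,0,0]]'
```

```text
time_s: 5.98
position: [0.602, -0.0258, 0.086]
eef_rot: [[-0.987, 0.159, 0.004], [0.159, 0.987, -0.004], [-0.004, -0.003, -1.0]]
force: [-0.1, -6.9, 4.9]
finger_gap: 0.005
grip_force: 3.8
time_s: 6.35
position: [0.602, -0.0257, 0.0861]
eef_rot: [[-0.987, 0.162, 0.002], [0.162, 0.987, -0.01], [-0.004, -0.01, -1.0]]
force: [-1.2, -16.9, 5.4]
finger_gap: 0.006
grip_force: 8.4
time_s: 6.72
position: [0.602, -0.0256, 0.0862]
eef_rot: [[-0.986, 0.165, 0.001], [0.165, 0.986, -0.015], [-0.003, -0.015, -1.0]]
force: [-2.8, -24.4, 6.7]
finger_gap: 0.004
grip_force: 12.2
```

The clamp has met a firm stop (force rising, no motion), which matches the lip. I'll back off, rise and look.

```bash
python3 -m creep '[[0,0,-1.1,0,0],[0,0,-2,0,0],[0,0,0,-5,0],[4,0,0,-5,0],[4,0,2.6,0,0],[4,0,2,0,0],[4,0,0,0,0],[4,0,0,0,0]]'
python3 - <<'E'
from h import *
f=grab('wrist','w3.png');p=f['pixels'];hsv=cv2.cvtColor(p,cv2.COLOR_RGB2HSV)
m=cv2.inRange(hsv,(100,120,50),(130,255,255));m[:, :250]=0;m[:,390:]=0
n,l,st,c=cv2.connectedComponentsWithStats(m);print(st,c.round(1))
i=1+np.argmin(np.hypot(*(c[1:]-[320,220]).T));v,u=np.nonzero(l==i)
k=onz(f,*c[i],.135);print(k,cv2.minAreaRect(np.stack([u,v],1).astype(np.float32)))
s=env.sense();R=s['eef_rot'];P=s['position'];print(P,s['joint_positions'].round(2),'tool cm',(R.T@(k-P)*100).round(2), f['cam_to_world'][:3,3])
E
```

```text
time_s: 7.72
position: [0.6038, 0.0023, 0.1836]
eef_rot: [[-0.988, 0.157, -0.002], [0.157, 0.988, -0.001], [0.002, -0.001, -1.0]]
force: [0.2, -0.1, 0.0]
finger_gap: 0.427
grip_force: 0.0
[[     0      0    640    400 255125]
 [   388     89      2     20     24]
 [   388    120      1      1      1]
 [   380    198     10     60    418]
 [   309    207     20     33    432]] [[319.4 199.4]
 [388.8  99.8]
 [388.  120. ]
 [385.5 225.8]
 [318.1 222.9]]
[ 6.02204571e-01 -2.51260145e-04  1.35000000e-01] ((318.3999938964844, 223.30003356933594), (16.127614974975586, 33.203914642333984), 18.434947967529297)
[0.60390665 0.00179156 0.18372233] [-0.13  0.59  0.13  1.68 -0.09  0.88  1.45] tool cm [ 0.13 -0.22  4.87] [0.52191762 0.0144117  0.36257191]
```

View pics/w3.png

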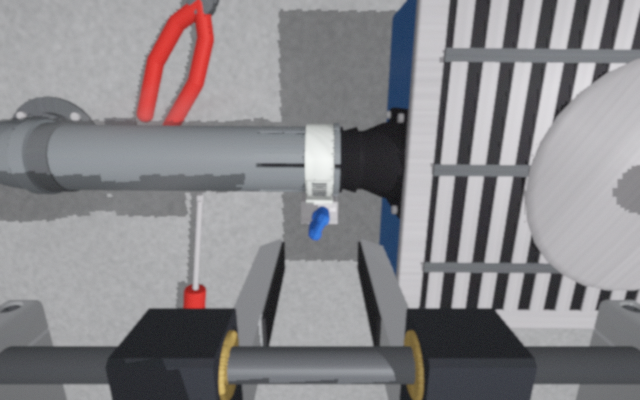

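Band (columns 305–335) sits right against the lip at column 340. The key is at (319,223), seen obliquely. I'll put the camera straight above the key to read the wing angle.

```bash
python3 -m creep '[[4,-3,0,0,0],[4,-3,0,0,0],[4,-2.2,-0.2,0,0],[4,0,0,0,0],[4,0,0,0,0]]'
python3 - <<'E'
from h import *
f=grab('wrist');p=f['pixels'];hsv=cv2.cvtColor(p,cv2.COLOR_RGB2HSV)
g=proj(f,(.6025,0,.135));print(g)
m=cv2.inRange(hsv,(100,120,50),(130,255,255))
n,l,st,c=cv2.connectedComponentsWithStats(m)
i=1+np.argmin(np.hypot(*(c[1:]-g).T));v,u=np.nonzero(l==i);print(st[i],c[i])
k=onz(f,*c[i],.137);print(k,cv2.minAreaRect(np.stack([u,v],1).astype(np.float32)),cv2.fitEllipse(np.stack([u,v],1).astype(np.float32)))
s=env.sense();R=s['eef_rot'];P=s['position'];print(P,'tool cm',(R.T@(k-P)*100).round(2), f['cam_to_world'][:3,3])
x,y=map(int,c[i]);cv2.imwrite('pics/w4.png',cv2.resize(p[y-60:y+60,x-75:x+75,::-1],None,fx=4,fy=4,interpolation=cv2.INTER_CUBIC))
E
```

```text
time_s: 8.4
position: [0.684, -0.0124, 0.1839]
eef_rot: [[-0.987, 0.158, -0.002], [0.158, 0.987, -0.0], [0.002, -0.0, -1.0]]
force: [0.4, 0.7, 0.7]
finger_gap: 0.423
grip_force: 0.0
(np.float64(321.25917881477505), np.float64(98.19735058389239))
[310  87  23  31 391] [320.87468031 101.8286445 ]
[ 6.04562737e-01 -5.69774638e-04  1.37000000e-01] ((320.7586364746094, 101.60344696044922), (14.112845420837402, 31.753902435302734), 21.801410675048828) ((320.8770446777344, 101.94570922851562), (12.184574127197266, 28.78577423095703), 25.7271785736084)
[ 0.68401007 -0.01207513  0.18419297] tool cm [ 8.02 -0.11  4.73] [ 6.02103863e-01 -3.12710559e-04  3.62900451e-01]
```

View pics/w4.png

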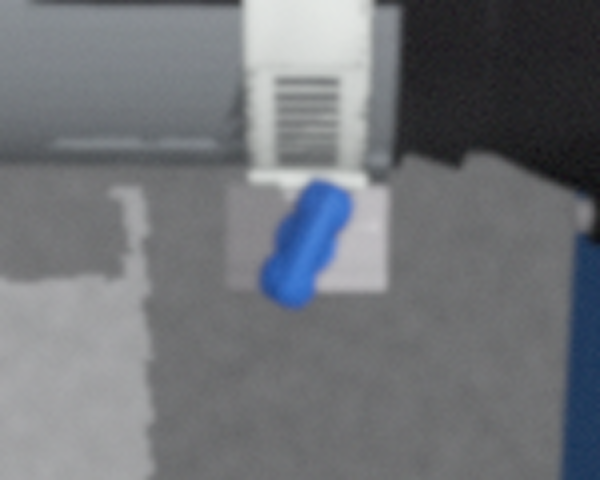

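Seen from straight above, the wing's long axis is about 25° off the tool's x axis, and the key's centre is at tool (+8.0, −0.1) cm. I'll align and lower over it.

```bash
python3 -m creep '[[3,2.7,-0.1,0,0],[3,2.7,0,0,0],[3,2.6,0,0,0],[3,0,0,0,8.3],[3,0,0,0,8.3],[3,0,0,0,8.4],[3,0,0,0,0],[3,0,0,2.5,0],[3,0,0,0,0]]'
python3 - <<'E'
from h import *
s=env.sense();R=s['eef_rot'];P=s['position'];k=np.array([.6045,-.0005,.116]);print(P,s['joint_positions'].round(2),(R.T@(k-P)*100).round(2))
E
```

```text
time_s: 9.57
position: [0.6042, -0.0001, 0.1582]
eef_rot: [[-0.83, 0.558, -0.004], [0.558, 0.83, 0.0], [0.003, -0.002, -1.0]]
force: [-0.0, -0.1, 0.1]
finger_gap: 0.321
grip_force: 0.0
[ 6.04156296e-01 -5.09875218e-05  1.58195148e-01] [-0.2   0.63  0.24  1.7  -0.19  0.84  1.11] [-0.07 -0.01  4.22]
```

```bash
python3 -m creep '[[3,0,0,2.2,0],[3,0,0,2,0],[3,0,0,0,0],[0.5,0,0,0,0],[0.5,0,0,0,0],[0.5,0,0,0,0],[0.5,0,0,0,0],[0.5,0,0,0,0]]' 20
python3 - <<'E'
from h import *
f=grab('wrist','w5.png');print(env.sense()['joint_positions'].round(2))
E
```

```text
time_s: 10.58
position: [0.6064, -0.0008, 0.1184]
eef_rot: [[-0.828, 0.56, 0.001], [0.56, 0.828, -0.0], [-0.001, 0.0, -1.0]]
force: [-0.8, -0.9, 6.4]
finger_gap: 0.095
grip_force: 19.9
[-0.19  0.68  0.23  1.73 -0.21  0.75  1.12]
```

View pics/w5.png

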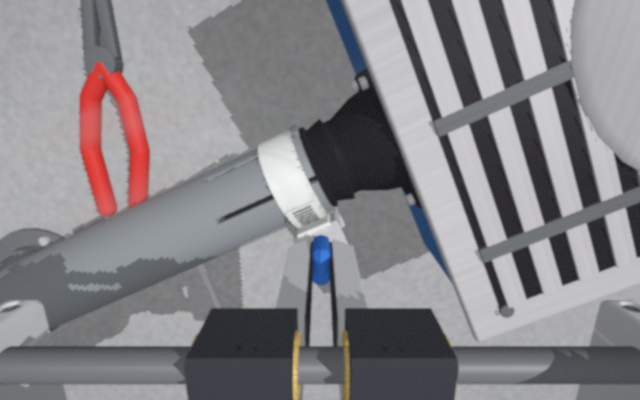

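The key is held between the pads at (320,258), and the opening of 8.9 mm matches the wing. I'll turn it clockwise.

```bash
python3 -m creep '[[0.5,0.1,0,-0.2,0],[0.5,0,0,0,0],[0.5,0,0,0,9],[0.5,0,0,0,9],[0.5,0,0,0,9],[0.5,0,0,0,9],[0.5,0,0,0,9],[0.5,0,0,0,9],[0.5,0,0,0,0]]' 35
python3 -c "
from h import *
s=env.sense();print(s['joint_positions'].round(2),s['wrist_torque'].round(2))"
```

```text
time_s: 11.75
position: [0.6045, -0.0016, 0.1187]
eef_rot: [[-0.033, 0.999, -0.001], [0.999, 0.033, -0.003], [-0.003, -0.001, -1.0]]
force: [1.1, -4.6, -6.9]
finger_gap: 0.09
grip_force: 35.0
[-0.35  0.72  0.5   1.74 -0.45  0.8   0.4 ] [-1.4  -0.22 -0.08]
```

```bash
python3 -m creep '[[0.5,0,0,0,9],[0.5,0,0,0,9],[0.5,0,0,0,9],[0.5,0,0,0,9],[0.5,0,0,0,9],[0.5,0,0,0,9],[0.5,0,0,0,9],[0.5,0,0,0,0]]'
python3 -c "
from h import *
s=env.sense();print(s['joint_positions'].round(2),s['wrist_torque'].round(2))"
```

```text
time_s: 12.75
position: [0.6027, -0.0005, 0.1186]
eef_rot: [[0.875, 0.484, -0.005], [0.484, -0.875, -0.001], [-0.005, -0.002, -1.0]]
force: [-2.1, -3.7, -2.3]
finger_gap: 0.099
grip_force: 35.0
[-0.5   0.81  0.8   1.75 -0.71  0.91 -0.46] [-1.02  0.86 -0.05]
```

```bash
python3 -m creep '[[0.5,0,0,0,9],[0.5,0,0,0,9],[0.5,0,0,0,9],[0.5,0,0,0,9],[0.5,0,0,0,9],[0.5,0,0,0,9],[0.5,0,0,0,9],[0.5,0,0,0,6],[0.5,0,0,0,0],[0.5,0,0,0,0]]'
python3 -c "
from h import *
s=env.sense();print(s['joint_positions'].round(2),s['wrist_torque'].round(2))"
python3 -m creep '[[0.5,0,0,0,5],[0.5,0,0,0,5],[0.5,0,0,0,0],[0.5,0,0,0,0]]'
python3 -c "
from h import *
s=env.sense();print(s['joint_positions'].round(2),s['wrist_torque'].round(2))"
```

```text
time_s: 14.0
position: [0.6021, 0.0017, 0.1186]
eef_rot: [[0.768, -0.64, -0.007], [-0.64, -0.768, 0.003], [-0.007, 0.002, -1.0]]
force: [-6.7, -0.8, 1.2]
finger_gap: 0.119
grip_force: 37.3
[-0.62  0.94  1.09  1.75 -0.95  1.08 -1.46] [-0.21  1.47  0.64]
time_s: 14.5
position: [0.6015, 0.0027, 0.1185]
eef_rot: [[0.646, -0.764, -0.008], [-0.764, -0.646, 0.005], [-0.009, 0.003, -1.0]]
force: [-7.2, 0.6, 2.7]
finger_gap: 0.138
grip_force: 38.3
[-0.63  0.96  1.12  1.75 -0.98  1.11 -1.61] [0.22 1.75 0.54]
```

The torque has risen to 0.5–0.6 N·m with the pads wedging open, so the screw is hard against something. I'll release, rise and check the key's angle from above.

```bash
python3 -m creep '[[2,0,0,0,0],[2,0,0,0,0],[2,0,0,0,0],[2,0,0,-3,0],[2,0,0,-4,0],[2,0,0,0,0]]'
python3 - <<'E'
from h import *
s=env.sense();R=s['eef_rot'];P=s['position'];f=grab('wrist');c=f['cam_to_world'][:3,3]
print(P,R.round(3),c,(R.T@(np.array([.6045,-.0005,c[2]])-c)*100).round(2))
E
```

```text
time_s: 15.25
position: [0.6071, -0.0006, 0.1925]
eef_rot: [[0.643, -0.766, 0.006], [-0.766, -0.643, -0.001], [0.004, -0.004, -1.0]]
force: [-1.2, -0.3, 0.3]
finger_gap: 0.214
grip_force: 0.0
[ 0.60713642 -0.00063528  0.19247813] [[ 0.643 -0.766  0.006]
 [-0.766 -0.643 -0.001]
 [ 0.004 -0.004 -1.   ]] [ 0.65996577 -0.06559542  0.3716196 ] [-8.55  0.07 -0.04]
```

```bash
python3 -m creep '[[2,-3,0,0,0],[2,-3,0,0,0],[2,-2.5,0,0,0],[2,0,0,0,0],[2,0,0,0,0]]'
python3 - <<'E'
from h import *
f=grab('wrist');p=f['pixels'];hsv=cv2.cvtColor(p,cv2.COLOR_RGB2HSV)
g=proj(f,(.6045,-.0005,.137));m=cv2.inRange(hsv,(100,120,50),(130,255,255))
n,l,st,c=cv2.connectedComponentsWithStats(m)
i=1+np.argmin(np.hypot(*(c[1:]-g).T));v,u=np.nonzero(l==i);print(g,st[i],c[i])
e=cv2.minAreaRect(np.stack([u,v],1).astype(np.float32));b=cv2.boxPoints(e)
w=[onz(f,*q,.138)[:2] for q in b];d=[w[1]-w[0],w[2]-w[1]];d=max(d,key=np.linalg.norm);print(e,'wing world angle',np.degrees(np.arctan2(d[1],d[0]))%180, onz(f,*c[i],.137))
print(env.sense()['position'])
x,y=map(int,c[i]);cv2.imwrite('pics/w6.png',cv2.resize(p[max(0,y-80):y+80,x-100:x+100,::-1],None,fx=3.5,fy=3.5,interpolation=cv2.INTER_CUBIC))
E
```

```text
time_s: 15.92
position: [0.5508, 0.0649, 0.189]
eef_rot: [[0.642, -0.767, -0.0], [-0.767, -0.642, -0.001], [0.0, 0.001, -1.0]]
force: [-0.1, -0.3, -0.3]
finger_gap: 0.211
grip_force: 0.0
(np.float64(321.29104912896094), np.float64(95.76361671353692)) [311  81  21  30 369] [321.0596206   95.35501355]
((321.2000427246094, 95.40000915527344), (31.304948806762695, 13.416406631469727), 63.43495178222656) wing world angle 157.8272686437844 [ 6.04766577e-01 -5.93963306e-04  1.37000000e-01]
[0.55099132 0.0645177  0.1891702 ]
```

View pics/w6.png

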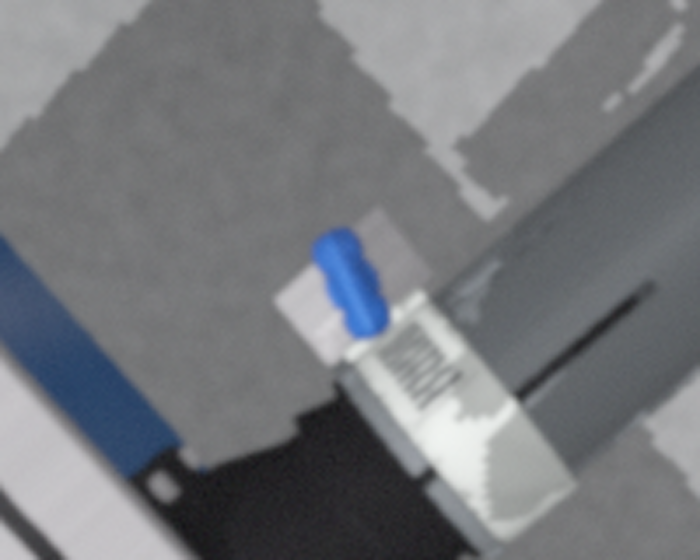

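The wing has turned about 168° in world angle, where 195° would be needed if the screw had started at 0. I can't yet tell a stop from the pads slipping, so I'll regrip in line with the wing at higher force and turn on.

```bash
python3 -m creep '[[2.4,2.8,0,0,0],[2.4,2.8,0,0,0],[2.4,2.8,0,0,0],[2.4,0,0,0,-9],[2.4,0,0,0,-9],[2.4,0,0,0,-10],[2.4,0,0,2.5,0],[2.4,0,0,0,0]]'
python3 - <<'E'
from h import *
s=env.sense();R=s['eef_rot'];P=s['position'];k=np.array([.6048,-.0006,.118]);print(P,s['joint_positions'].round(2),(R.T@(k-P)*100).round(2),s['wrist_torque'].round(2))
E
```

```text
time_s: 16.98
position: [0.6037, 0.0003, 0.163]
eef_rot: [[0.926, -0.377, -0.003], [-0.377, -0.926, 0.0], [-0.003, 0.001, -1.0]]
force: [-0.1, 0.3, -0.3]
finger_gap: 0.254
grip_force: 0.0
[6.03711470e-01 3.25482444e-04 1.63046697e-01] [-0.61  0.85  1.05  1.71 -0.82  1.09 -1.25] [0.15 0.04 4.5 ] [0.06 0.1  0.03]
```

```bash
python3 -m creep '[[2.4,0.1,0,2.4,0],[2.4,0,0,2.1,0],[2.4,0,0,0,0],[0.5,0,0,0,0],[0.5,0,0,0,0],[0.5,0,0,0,0],[0.5,0,0,0,0]]' 60
python3 -m creep '[[0.5,0,0,0,4],[0.5,0,0,0,4],[0.5,0,0,0,0]]'
python3 -c "
from h import *
s=env.sense();print(s['joint_positions'].round(2),s['wrist_torque'].round(2))"
```

```text
time_s: 17.85
position: [0.6059, -0.0001, 0.1203]
eef_rot: [[0.927, -0.376, 0.001], [-0.376, -0.927, -0.001], [0.002, 0.0, -1.0]]
force: [-1.0, -1.2, 4.5]
finger_gap: 0.089
grip_force: 59.9
time_s: 18.23
position: [0.6059, -0.0003, 0.1203]
eef_rot: [[0.867, -0.498, 0.001], [-0.498, -0.867, -0.002], [0.002, 0.001, -1.0]]
force: [-1.3, -2.4, 4.9]
finger_gap: 0.096
grip_force: 62.4
[-0.6   0.91  1.03  1.74 -0.91  1.04 -1.33] [-0.61  0.4   0.94]
```

```bash
python3 -m creep '[[0.5,0,0,0,4],[0.5,0,0,0,4],[0.5,0,0,0,0],[0.5,0,0,0,0]]'
python3 -c "
from h import *
s=env.sense();print(s['wrist_torque'].round(2))"
python3 -m creep '[[2.2,0,0,0,0],[2.2,0,0,0,0],[2.2,0,0,0,0],[2.2,0,0,-3,0],[2.2,0,0,-4,0],[2.2,-2.8,0,0,0],[2.2,-2.8,0,0,0],[2.2,-2.8,0,0,0],[2.2,0,0,0,0],[2.2,0,0,0,0]]'
python3 - <<'E'
from h import *
f=grab('wrist');p=f['pixels'];hsv=cv2.cvtColor(p,cv2.COLOR_RGB2HSV)
g=proj(f,(.6045,-.0005,.137));m=cv2.inRange(hsv,(100,120,50),(130,255,255))
n,l,st,c=cv2.connectedComponentsWithStats(m)
i=1+np.argmin(np.hypot(*(c[1:]-g).T));v,u=np.nonzero(l==i);print(g,st[i],c[i])
e=cv2.minAreaRect(np.stack([u,v],1).astype(np.float32));b=cv2.boxPoints(e)
w=[onz(f,*q,.138)[:2] for q in b];d=[w[1]-w[0],w[2]-w[1]];d=max(d,key=np.linalg.norm);print(e,'wing world angle',np.degrees(np.arctan2(d[1],d[0]))%180, onz(f,*c[i],.137))
q=np.array([onz(f,a,bb,.138)[:2] for a,bb in zip(u,v)]);q-=q.mean(0);W,V=np.linalg.eigh(q.T@q);print('pca',np.degrees(np.arctan2(V[1,1],V[0,1]))%180, f['cam_to_world'][:3,3])
# lid / pliers / clamp check from the top
t=grab('top','top2.png');cv2.imwrite('pics/c2.png',cv2.resize(t['pixels'][90:290,170:490,::-1],None,fx=2.4,fy=2.4,interpolation=cv2.INTER_CUBIC))
E
```

```text
time_s: 18.73
position: [0.6059, -0.0004, 0.1203]
eef_rot: [[0.79, -0.612, 0.001], [-0.612, -0.79, -0.002], [0.002, 0.002, -1.0]]
force: [-1.0, -4.1, 5.3]
finger_gap: 0.11
grip_force: 72.1
[-0.83  0.44  1.4 ]
time_s: 19.98
position: [0.54, 0.0521, 0.1896]
eef_rot: [[0.788, -0.616, 0.001], [-0.616, -0.788, -0.0], [0.001, -0.0, -1.0]]
force: [0.2, 0.2, -1.0]
finger_gap: 0.235
grip_force: 0.0
(np.float64(322.5160924924587), np.float64(97.93066058065425)) [314  82  17  32 372] [322.32795699  97.54032258]
((322.4599914550781, 97.77999877929688), (31.215513229370117, 13.505852699279785), 79.69515228271484) wing world angle 153.09185377704335 [ 6.04756732e-01 -5.51219618e-04  1.37000000e-01]
pca 156.2355345131559 [ 6.05850012e-01 -3.57683187e-04  3.68511334e-01]
```

View pics/c2.png

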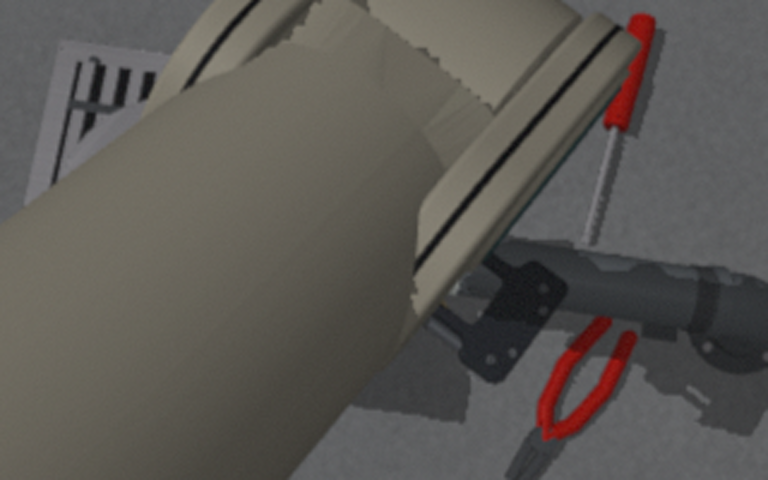

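The wing now lies at −15° (mod 180) to the station's x axis, exactly where a 3.4 rad turn from zero puts it. It held against 1.4 N·m, so the screw is at its stop. The pliers and screwdriver lie where they were, and the arm is clear.

```bash
python3 -c "
from workcell import env
print(env.sense()['force'].round(1));print(env.close_job())"
```

```text
[ 0.3 -0.3 -0.2]
the job is handed in; nothing more can be done
None
```

The clamp is against the lip, the wing key is turned to its firm stop and the job is handed in; the call returned no verdict, and the arm hid the lid in the last picture, though it was never touched.

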